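Sand a riser foot: feed it along the fence with a push stick

TASK

Give the oak riser foot one sanding pass: take the push stick, use it to bring the foot flush against the aluminium fence where it lies, then feed it along the fence over the abrasive in one straight run until it is firmly home against the end stop. Keep it lightly but steadily pressed against the fence all the way without forcing the fence or the stop, and touch the foot only with the stick. Then lay the stick flat on the open desk, leaving the foot home in the corner and the mug, pen cup, stapler and paperweight where they are.

Things in the scene. Friction and masses are not known exactly. Their poses are not given: they have to be found in the camera images.
- board: Sanding board fixed to the desk: plywood base 190 mm (its x) by 440 mm (its y) by 12 mm, on it a 1 mm dark abrasive sheet whose level top, the bed, is 13 mm above the desk. Origin under the middle of the base. Its +y is the feed direction (about to the robot's left), its +x points to the fence (away from the robot).
- fence: Parallel fence on the board's far edge: fixed back rail and, on its robot side, an aluminium bar 420 mm long (y), 16 mm thick, 24 mm above the bed. The bar slides across (x) and is locked by hand with two thumb screws (14 mm high) on top. Origin at bed height where the middle of the bar's working face is at mid setting; the face really lies up to 9 mm either side, unmeasured: feel for it. Over 15 N shifts the bar.
- stop: Dark hardwood strip screwed on the bed at its left end: 80 mm (x), 20 mm thick, 18 mm high; takes a firm touch, but over 20 N may tear it loose. Origin: middle of its working face, at bed height; the face looks to -y, against the feed, 190 mm beyond the fence's origin; 3 to 21 mm are left between its end and the bar.
- block: Oak riser foot, a plain block 70 mm (x) by 140 mm (y, along the feed) by 40 mm high, 0.2 to 0.4 kg, loose on the right (infeed) end of the bed, 10 to 50 mm off the fence bar, up to 7 degrees askew. Origin at its centre. Takes up to 3 N to slide. Bring it flush before its centre comes within 50 mm of the fence's origin: there the pass begins.
- push_stick: Plywood push stick, 20 mm thick, 270 mm long, 0.11 kg, lying flat on the desk right of the board. Origin half-way up in its shank, near its balance point: grip here, across the 28 mm wide shank (straight from 100 mm behind to 75 mm ahead). +x points to the notched head (44 mm wide), z up. The rear end is a round handle 38 mm wide.
- stick_notch (a point): Bottom of the V of the stick's bird's-mouth, 110 mm ahead of the stick's origin. The V opens forward (+x) with a right angle; its faces, 26 mm long, lie at 45 degrees to the stick, so it takes an upright corner of the block squarely when the stick points at 45 degrees to the block's sides, and can push along and across at once.
- mug: White ceramic mug, 82 mm wide, 95 mm high, on the desk near the board. Origin under its middle. Leave alone.
- pen_cup: Steel pen cup, 76 mm wide, 100 mm high, on the desk near the board. Origin under its middle. Leave alone.
- stapler: Grey plastic stapler, 140 mm long, 55 mm high, on the desk near the board. Origin under its middle. Leave alone.
- paperweight: Clear glass cube of 60 mm on the desk to the robot's left. Origin under its middle. Leave alone.
Not all that is in view belongs to the job. Of the things shaped like the block, the wooden one is meant.

How it is judged:
By the outcome, as a careful person would: the job done as asked, in the order asked, and still so for the second after the job is handed in, with the robot touching nothing.
It also fails if it takes over 72 s, if anything falls off the work surface, if the arm or the gripper's body presses on something with over 40 N, if the wrist force passes 120 N, or if a joint passes its speed limit or range.

ROBOT

A 7-joint arm with a two-finger parallel gripper is mounted at the origin on the work surface. World frame = base frame: x ahead of the robot, y to its left, z up, the work surface at z = 0. Lengths are in m, angles in rad, forces in N, time in s.
With the tool pointing down it reaches from about 0.4 to 0.85 m from the base axis. Payload 10.4 kg.
Tool frame: the origin (TCP) lies at the very end of the fingers, on their centre line; the grasp point (between the pads) lies 19 mm behind it; z points along the fingers, x is the direction in which the jaws open and shut, and the axes are right-handed (so a half turn about z gives the same grasp; the last joint's range is limited). The gripper opens to 85 mm and grips with 20 to 120 N. Pads are 22 mm wide; open, the fingers measure 114 mm over their backs; the gripper's body (76 mm by 85 mm) begins 54 mm behind the grasp point. The pads swing forward as they close: fully open they stand 13 mm farther back than shut.
Start: joints at [-1.25, 0.332, -0.065, 1.46, 0.022, 1.35, -0.088], TCP at [0.211, 0.588, 0.231] pointing down, gripper open.
Joint ranges: [-2.6, 2.6], [-0.5, 2.12], [-1.47, 1.34], [0.16, 2.42], [-1.27, 4.41], [0.06, 2.06], [-2.6, 2.6]. Speed limits (rad/s): [2.22, 2.22, 2.79, 2.79, 3.14, 3.14, 3.14].

INTERFACE

Orientations are given as a unit quaternion [w, x, y, z].
In Python, from rig import * gives the robot as it stands.
- The arm moves only by the tool step_arm, never from a script. Its argument "moves" is one flat list of numbers, 7 for each row, row after row: the opening, from -1 (shut) to 1 (fully open), then the shift along the world's x, y, z in units of 0.15 m (1.0 is 0.15 m), then the turn, a rotation vector about the world's x, y, z in units of pi rad (1.0 is pi rad). A call has 1 to 8 rows; each row is the pose to reach, as a shift and turn from the pose measured when the call began, turning the shorter way round; what a row does not reach only later rows make up. A row lasts 1/8 s, in which the tool goes at most 62.5 mm and 10.7 degrees, less where a joint would pass 70% of its speed; a pose out of reach is approached as far as the arm can. A call with a number of a shift or a turn outside -1 to 1 is refused whole. A call with a gripper value outside its range is refused whole. The fingers move at their own pace and stop on an object; "grip_force" is the grip in N (left out, the last holds). Time passes only in rows, so rows that repeat a pose let the fingers close. It gives the time, the measured TCP pose, the force and the opening at its end, in the units of the state.
- read_state(): the state, without advancing time (a new reading comes with each control period).
- camera(name): name is "side" or "top"; returns a dict with "pixels" (420x560x3 uint8, red, green, blue), "fov_y" (degrees; the focal length in pixels is half the picture's height over the tangent of half this angle, whatever the lens; pixels are square), "cx", "cy" (the principal point, pixels), "dist" ([k1, k2, p1, p2, k3] as OpenCV has them; the pictures are not rectified), "rvec" (rotation vector, rad) and "tvec" (3), from world to camera coordinates, as OpenCV has them. Camera axes: x right, y down, z forward; pixel columns grow to the right and rows downward; lengths in m; the calibration is good to about 2 mm. A picture is of the moment at which its call begins. There is no depth.
- finish_job(): hands the job in, once; it reports no verdict.
The state is a dict: "t": time; "joints": joint angles; "dq": joint speeds; "joint_efforts": joint torques, N m; "tcp_pos": TCP position; "eef_rot": TCP orientation; "force": force on the tool from outside, world axes, zero at the start; "torque": the same for the moment, N m; "width": finger opening in m.
Only numpy, scipy, OpenCV 4.12 (cv2) and the standard library are available. Lean on these libraries where they do the work, as an engineer would, in place of code of your own. Each camera call takes 0.05 s, during which the arm holds its last target. There are 200 camera calls.

## Working session

There is one attempt and no reset: what is moved stays moved. The work goes in short steps, Python scripts to look and compute and a tool call to move; the robot and the scene stay as the last step left them, time stands still between calls to the robot, and variables do not carry over. Pictures are saved under pics/ and viewed, about 8 in all and at most 12, crops included, and the job is handed in when it is done.

Besides the shell and the picture viewer there is one more tool, called as name(argument=value, ...), one argument or row to a line, values as JSON. step_arm: Moves the arm, as the interface text tells. Its arguments: {"type":"object","properties":{"moves":{"type":"array","items":{"type":"number","minimum":-1,"maximum":1}},"grip_force":{"type":"number"}},"required":["moves"]}

```bash
mkdir -p pics; ls
cat > h.py <<'E'
from rig import *
import numpy as np, cv2
def cam(n):
    c=camera(n); h,w=c["pixels"].shape[:2]; f=h/2/np.tan(np.radians(c["fov_y"])/2)
    c["K"]=np.array([[f,0,c["cx"]],[0,f,c["cy"]],[0,0,1]]); c["D"]=np.array(c["dist"],float)
    c["R"]=cv2.Rodrigues(np.array(c["rvec"],float))[0]; c["t"]=np.array(c["tvec"],float); return c
def ray(c,uv):
    u=cv2.undistortPoints(np.array(uv,float).reshape(-1,1,2),c["K"],c["D"]).reshape(-1,2)
    d=np.c_[u,np.ones(len(u))]@c["R"]; return -c["R"].T@c["t"],d
def onz(c,uv,z):
    o,d=ray(c,uv); return o+d*((z-o[2])/d[:,2])[:,None]
def proj(c,P):
    return cv2.projectPoints(np.array(P,float).reshape(-1,1,3),np.array(c["rvec"],float),c["t"],c["K"],c["D"])[0].reshape(-1,2)
def save(c,n,box=None,s=1):
    p=c["pixels"][:,:,::-1]
    if box: p=p[box[1]:box[3],box[0]:box[2]]
    cv2.imwrite("pics/"+n+".png",cv2.resize(p,None,fx=s,fy=s,interpolation=cv2.INTER_CUBIC))
E
python3 - <<'E'
from h import *
for n in("top","side"):
    c=cam(n); save(c,n+"0",s=1.4); np.save(n+"0.npy",c,allow_pickle=True); print(n,-c["R"].T@c["t"],c["fov_y"])
s=read_state(); print({k:np.round(v,3) for k,v in s.items()})
E
```

```text
pics
top [0.39420732 0.06606071 1.24025918] 45.539334643617245
side [ 0.41537244 -0.64833661  0.89847842] 57.71118159932264
{'t': np.float64(0.1), 'joints': array([-1.25 ,  0.333, -0.065,  1.461,  0.022,  1.35 , -0.089]), 'dq': array([ 0.   , -0.   ,  0.002, -0.003,  0.001, -0.002,  0.002]), 'joint_efforts': array([ 2.0000e-03, -6.2675e+01,  5.0000e-02, -3.9243e+01,  1.6000e-02,
        7.0000e-03,  0.0000e+00]), 'tcp_pos': array([0.211, 0.588, 0.231]), 'eef_rot': array([ 0.   ,  0.818,  0.576, -0.001]), 'force': array([-0.631,  0.327, -0.447]), 'torque': array([-0.009,  0.055,  0.037]), 'width': np.float64(0.085)}
```

View pics/top0.png

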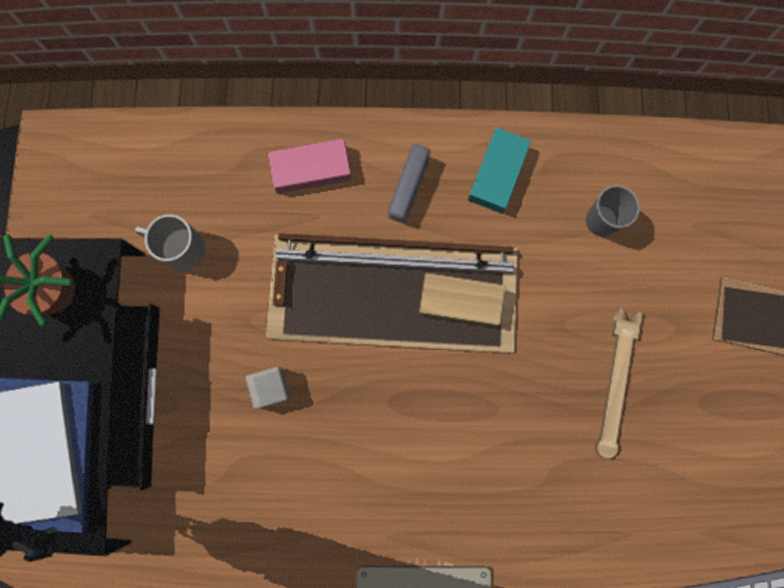

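View pics/side0.png

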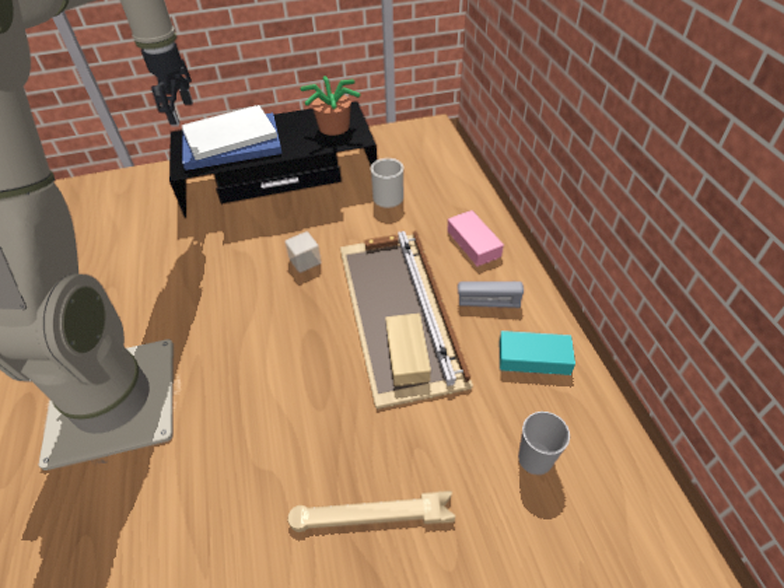

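The top view (1.4x) shows the board from (267,340) to (517,248), the block at about (462,300), the stop at (280,283), and the stick from handle (607,450) to head (627,322). The side view confirms the block is wooden; the pink and teal ones are distractors.

Run:
```python
from h import *
c=np.load("top0.npy",allow_pickle=True).item()
save(c,"board",(185,160,375,260),4)
hsv=cv2.cvtColor(c["pixels"],cv2.COLOR_RGB2HSV)
print(hsv[215,325],hsv[270,443],hsv[250,280],hsv[300,400])
# stick mask
m=cv2.inRange(hsv,(10,40,160),(28,150,255)); m[:, :410]=0;m[:, 480:]=0
n,l,st,ce=cv2.connectedComponentsWithStats(m); k=1+np.argmax(st[1:,4]); print(st[k])
ct=max(cv2.findContours((l==k).astype(np.uint8),0,1)[0],key=cv2.contourArea)
P=onz(c,np.argwhere(l==k)[:,::-1],0.02)[:,:2]
mu=P.mean(0);u=np.linalg.svd(P-mu,full_matrices=False)[2][0]; u*=np.sign(u[0]); s=(P-mu)@u; v=np.array([-u[1],u[0]]);w=(P-mu)@v
print("stick mean",mu,"dir",np.degrees(np.arctan2(u[1],u[0])),s.min(),s.max())
for a in np.arange(s.min(),s.max(),.02):
    q=w[(s>=a)&(s<a+.02)]; print(round(a,3),q.min().round(4),q.max().round(4))
```

```text
[ 18  97 186] [ 17  87 184] [ 13 126 158] [ 13 128 143]
[ 427  220   31  107 1102]
stick mean [ 0.43388862 -0.34137583] dir -10.924437746555114 -0.12975900440961732 0.1344320770899647
-0.13 -0.0167 0.0166
-0.11 -0.0158 0.0154
-0.09 -0.0124 0.0122
-0.07 -0.0123 0.0127
-0.05 -0.0124 0.0127
-0.03 -0.0124 0.0127
-0.01 -0.0129 0.0127
0.01 -0.013 0.0131
0.03 -0.0128 0.0129
0.05 -0.013 0.0128
0.07 -0.0193 0.0206
0.09 -0.0207 0.021
0.11 -0.0219 0.0271
0.13 -0.0204 0.0171
```

View pics/board.png

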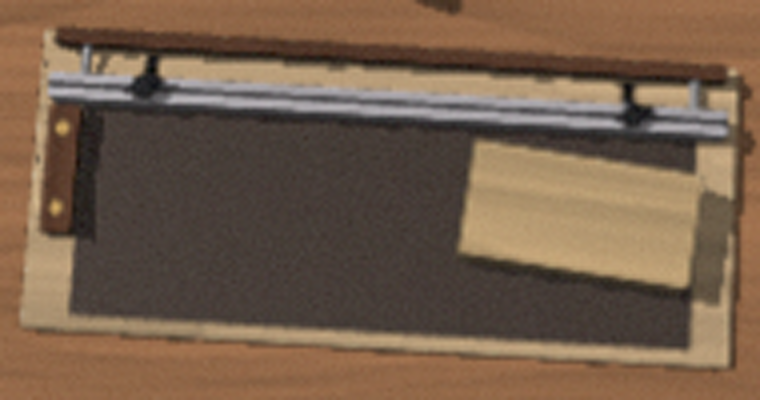

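The crop shows the block's top corners at about (475,138), (700,175), (690,290), (457,253), the bar's near edge from (48,97) to (727,135), and the stop's face from (80,110) to (70,235).

Run:
```python
from h import *
c=np.load("top0.npy",allow_pickle=True).item()
f=lambda L,z: onz(c,(np.array(L,float)+.5)/4-.5+[185,160],z)[:,:2]
ang=lambda a,b: np.degrees(np.arctan2(*(b-a)[::-1]))
B=f([(22,325),(733,363),(740,75),(50,30)],.012); print("board",B, np.linalg.norm(B-np.roll(B,-1,0),axis=1)); print("feed ang",ang(B[1],B[0])-90,ang(B[2],B[3])-90,"ctr",B.mean(0))
F=f([(48,97),(727,133)],.037); print("bar",F,ang(F[1],F[0])-90)
S=f([(80,110),(71,235)],.031); print("stop",S, ang(S[1],S[0]))
hsv=cv2.cvtColor(c["pixels"],cv2.COLOR_RGB2HSV)
m=cv2.inRange(hsv,(10,40,130),(28,170,255)); z=np.zeros_like(m); z[192:236,295:363]=m[192:236,295:363]
z=cv2.morphologyEx(z,cv2.MORPH_OPEN,np.ones((3,3)))
n,l,st,ce=cv2.connectedComponentsWithStats(z);k=1+np.argmax(st[1:,4]);print(st[k])
ct=max(cv2.findContours((l==k).astype(np.uint8),0,1)[0],key=cv2.contourArea)
P=onz(c,ct.reshape(-1,2),.053)[:,:2]; r=cv2.minAreaRect((P*1000).astype(np.float32)); print("rect",r)
K=f([(475,138),(700,175),(690,290),(457,253)],.053); print("blk",K,K.mean(0),[ang(K[1],K[0])-90,ang(K[2],K[3])-90]);print(np.linalg.norm(K-np.roll(K,-1,0),axis=1))
th=np.radians(np.mean([ang(B[1],B[0])-90,ang(B[2],B[3])-90]));ex=np.array([np.cos(th),np.sin(th)]);ey=np.array([-ex[1],ex[0]]);b0=B.mean(0)
for n,Q in(("bar",F),("stop",S),("blk",K)): print(n,np.c_[(Q-b0)@ex,(Q-b0)@ey])
```

```text
board [[ 0.50900531  0.28072086]
 [ 0.49173456 -0.15889663]
 [ 0.67407878 -0.16573436]
 [ 0.69605869  0.27089954]] [0.43995661 0.18247238 0.43718678 0.18731104]
feed ang -2.249756881483208 -2.881805368433291 ctr [0.59271933 0.05674735]
bar [[ 0.64753953  0.26612483]
 [ 0.63159944 -0.1523092 ]] -2.18160652156854
stop [[0.64087461 0.2469031 ]
 [0.56291535 0.24945187]] -1.8725399138836445
[ 300  195   63   37 1681]
rect ((586.5707397460938, -64.10847473144531), (144.74855041503906, 88.44647979736328), 81.79634094238281)
blk [[ 0.62275308  0.00414079]
 [ 0.60223791 -0.13251525]
 [ 0.53209213 -0.12575317]
 [ 0.55250004  0.0144524 ]] [ 0.57739579 -0.05991881] [np.float64(-8.537641872371452), np.float64(-8.281643649652821)]
[0.13818736 0.07047095 0.14168304 0.07100577]
bar [[ 0.04539217  0.21162168]
 [ 0.04819983 -0.20710645]]
stop [[ 0.03959442  0.19212085]
 [-0.03840078  0.19117711]]
blk [[ 0.03235864 -0.05120932]
 [ 0.01798163 -0.18864675]
 [-0.05239654 -0.18503162]
 [-0.03828558 -0.04405302]]
```

step_arm(
  moves=[1,0.5,-0.5,0,0,0,-0.05,1,1,-1,0,0,0,-0.1,1,1,-1,0,0,0,-0.158,1,1,-1,0,0,0,-0.158],
  grip_force=80,
)

```text
t: 0.6
tcp_pos: [0.3637, 0.4345, 0.2305]
eef_rot: [0.001, 0.935, 0.354, -0.0]
force: [-0.3, 1.1, 0.1]
width: 0.0852
```

step_arm(
  moves=[1,0.35,-0.4,0,0,0,-0.05,1,0.7,-0.8,0,0,0,-0.1,1,0.8,-1,0,0,0,-0.158,1,0.8,-1,0,0,0,-0.158],
)

```text
t: 1.1
tcp_pos: [0.4864, 0.2796, 0.2305]
eef_rot: [0.002, 0.994, 0.108, -0.0]
force: [-0.1, 0.1, -0.1]
width: 0.0855
```

step_arm(
  moves=[1,0.1,-0.4,0,0,0,-0.05,1,0.1,-0.8,0,0,0,-0.1,1,0.1,-1,0,0,0,-0.158,1,0.1,-1,0,0,0,-0.158],
)

```text
t: 1.6
tcp_pos: [0.5013, 0.1275, 0.2306]
eef_rot: [0.001, 0.99, -0.141, -0.001]
force: [-0.2, 0.5, -0.7]
width: 0.0854
```

step_arm(
  moves=[1,0,-0.4,0,0,0,-0.05,1,0,-0.8,0,0,0,-0.1,1,0,-1,0,0,0,-0.158,1,0,-1,0,0,0,-0.158],
)

```text
t: 2.1
tcp_pos: [0.5014, -0.0232, 0.2306]
eef_rot: [0.001, 0.925, -0.381, -0.001]
force: [-0.5, 0.9, -0.5]
width: 0.0856
```

step_arm(
  moves=[1,-0.1,-0.4,0,0,0,-0.05,1,-0.2,-0.8,0,0,0,-0.1,1,-0.2,-1,0,0,0,-0.158,1,-0.2,-1,0,0,0,-0.158],
)

```text
t: 2.6
tcp_pos: [0.4718, -0.1733, 0.2306]
eef_rot: [0.001, 0.803, -0.596, -0.001]
force: [0.2, 0.7, 0.5]
width: 0.0851
```

step_arm(
  moves=[1,-0.1,-0.4,-0.1,0,0,-0.05,1,-0.2,-0.8,-0.3,0,0,-0.1,1,-0.2,-1,-0.5,0,0,-0.158,1,-0.2,-1,-0.5,0,0,-0.158],
)

```text
t: 3.1
tcp_pos: [0.4412, -0.3226, 0.1526]
eef_rot: [-0.003, -0.633, 0.774, 0.003]
force: [0.1, 0.6, -0.4]
width: 0.0854
```

step_arm(
  moves=[1,0.01,-0.137,-0.2,0,0,0.003,1,0.01,-0.137,-0.5,0,0,0.003,1,0.01,-0.137,-0.8,0,0,0.003,1,0.01,-0.137,-0.95,0,0,0.003,1,0.01,-0.137,-0.995,0,0,0.003,1,0.01,-0.137,-0.995,0,0,0.003],
)

```text
t: 3.85
tcp_pos: [0.4441, -0.3418, 0.0038]
eef_rot: [-0.002, -0.638, 0.77, 0.003]
force: [-0.2, 0.3, 0.2]
width: 0.0853
```

step_arm(
  moves=[-1,0,0,0,0,0,0,-1,0,0,0,0,0,0,-1,0,0,0,0,0,0,-1,0,0,0,0,0,0,-1,0,0,0,0,0,0,-1,0,0,0,0,0,0],
  grip_force=80,
)

```text
t: 4.6
tcp_pos: [0.4445, -0.3422, 0.0046]
eef_rot: [-0.002, -0.638, 0.77, 0.003]
force: [-0.7, 0.6, 7.5]
width: 0.0261
```

step_arm(
  moves=[-1,0,0,0.2,0,0,0,-1,0,0.1,0.5,0,0,0.05,-1,-0.03,0.3,0.53,0,0,0.1,-1,-0.06,0.5,0.53,0,0,0.15,-1,-0.077,0.7,0.53,0,0,0.2,-1,-0.077,0.83,0.53,0,0,0.25,-1,-0.077,0.83,0.53,0,0,0.298,-1,-0.077,0.83,0.53,0,0,0.298],
)

```text
t: 5.6
tcp_pos: [0.4328, -0.2177, 0.0842]
eef_rot: [0.003, 0.917, -0.399, -0.002]
force: [-0.7, -0.5, -1.6]
width: 0.0261
```

Run:
```python
from h import *
for n in("top","side"):
    c=cam(n); np.save(n+"1.npy",c,allow_pickle=True)
    p=c["pixels"][:,:,::-1]
    p=p[150:330,200:470] if n=="top" else p[170:400,200:400]
    cv2.imwrite("pics/%s1.png"%n,cv2.resize(p,None,fx=2.6,fy=2.6,interpolation=cv2.INTER_CUBIC))
s=read_state();print(s["tcp_pos"],s["eef_rot"],s["force"],s["joints"])
```

```text
[ 0.432817   -0.21806893  0.08412862] [ 0.00301928  0.91614736 -0.40082658 -0.00171872] [ 0.53447459 -1.06693201 -1.47466921] [-0.24755854  0.19126675  0.67578727  2.01949789 -0.1363622   0.97989297
 -0.32888665]
```

View pics/top1.png

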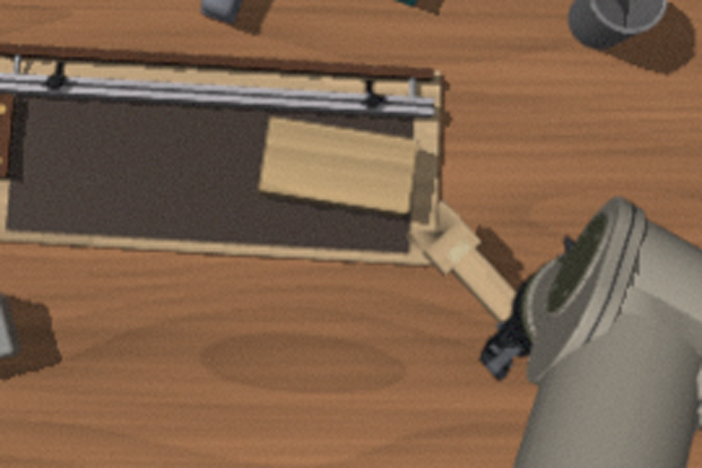

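View pics/side1.png

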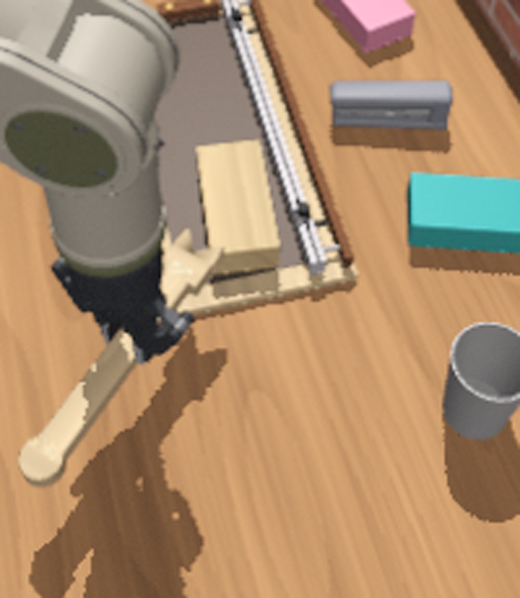

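Top crop: the prongs are at about (448,203) and (413,243), facing the block's near rear corner at (410,213). The side view shows the stick level in the jaws. Next I check the notch against that corner.

Run:
```python
from h import *
c=np.load("top1.npy",allow_pickle=True).item()
f=lambda L,z: onz(c,(np.array(L,float)+.5)/2.6-.5+[200,150],z)[:,:2]
P=f([(448,203),(413,243)],.0996); print("prongs",P,np.linalg.norm(P[0]-P[1]))
h=np.radians(42.74);d=np.array([np.cos(h),np.sin(h)]); print("notch from prongs",P.mean(0)-.0184*d,"from tcp",np.array([.4328,-.218])+.11*d)
print("corners",f([(410,213),(259,191),(270,116),(416,140)],.053))
```

```text
prongs [[ 0.5372565  -0.15305411]
 [ 0.50119424 -0.12131067]] 0.04804303049899093
notch from prongs [ 0.50571166 -0.14966997] from tcp [ 0.51358851 -0.14334602]
corners [[ 0.5333315  -0.12639199]
 [ 0.55184161  0.01340961]
 [ 0.6223099   0.00374227]
 [ 0.60183862 -0.13267529]]
```

step_arm(
  moves=[-1,0,0,-0.2,0,0,0,-1,0,0,-0.363,0,0,0,-1,0,0,-0.363,0,0,0,-1,0.04,0.035,-0.363,0,0,0,-1,0.08,0.07,-0.363,0,0,0,-1,0.08,0.07,-0.363,0,0,0],
)

```text
t: 6.45
tcp_pos: [0.446, -0.2069, 0.0303]
eef_rot: [0.003, 0.916, -0.4, -0.001]
force: [0.1, 0.5, -0.7]
width: 0.0261
```

Run:
```python
from h import *
c=cam("top"); save(c,"top2",(280,170,420,290),5); np.save("top2.npy",c,allow_pickle=True)
s=read_state();print(s["tcp_pos"],s["eef_rot"],s["force"])
```

```text
[ 0.44540373 -0.20727726  0.03014026] [ 0.00290187  0.9163058  -0.40046651 -0.00135411] [ 0.85112704 -0.88374539 -0.91941496]
```

View pics/top2.png

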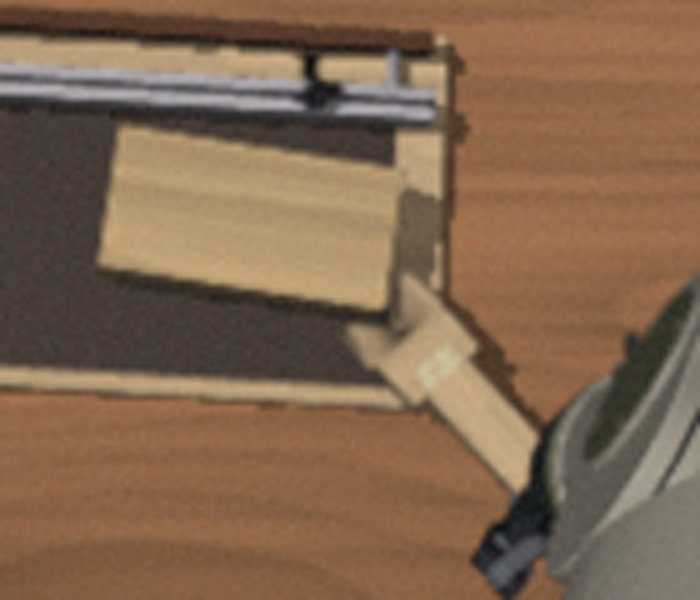

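The block's near corner (crop 388,312) sits in the V mouth between the prongs at (405,280) and (350,325), with a gap of about 10 mm.

step_arm(
  moves=[-1,0.025,0.023,0,0,0,0,-1,0.05,0.046,0,0,0,0,-1,0.07,0.07,0,0,0,0,-1,0.082,0.09,0,0,0,0,-1,0.094,0.11,0,0,0,0,-1,0.106,0.13,0,0,0,0,-1,0.118,0.15,0,0,0,0],
)

```text
t: 7.38
tcp_pos: [0.4632, -0.1846, 0.0301]
eef_rot: [0.003, 0.916, -0.4, -0.001]
force: [-1.4, -1.8, -1.3]
width: 0.026
```

step_arm(
  moves=[-1,0.012,0.02,0,0,0,0,-1,0.024,0.04,0,0,0,0,-1,0.036,0.06,0,0,0,0,-1,0.048,0.08,0,0,0,0],
)

```text
t: 7.88
tcp_pos: [0.4705, -0.1724, 0.0301]
eef_rot: [0.003, 0.916, -0.4, -0.001]
force: [-0.3, -1.1, -1.0]
width: 0.0257
```

step_arm(
  moves=[-1,0.013,0.02,0,0,0,0,-1,0.026,0.04,0,0,0,0,-1,0.039,0.06,0,0,0,0,-1,0.052,0.08,0,0,0,0],
)

```text
t: 8.38
tcp_pos: [0.4784, -0.1603, 0.0301]
eef_rot: [0.003, 0.916, -0.401, -0.001]
force: [-0.5, -1.8, -0.8]
width: 0.0261
```

Run:
```python
from h import *
c=cam("top"); save(c,"top3",(260,170,400,290),5); np.save("top3.npy",c,allow_pickle=True)
s=read_state();print(s["tcp_pos"],s["eef_rot"],s["force"])
```

```text
[ 0.47873614 -0.15978286  0.03016484] [ 0.00279992  0.91638453 -0.40028727 -0.0012834 ] [-1.20056268 -1.97399319 -1.67101202]
```

View pics/top3.png

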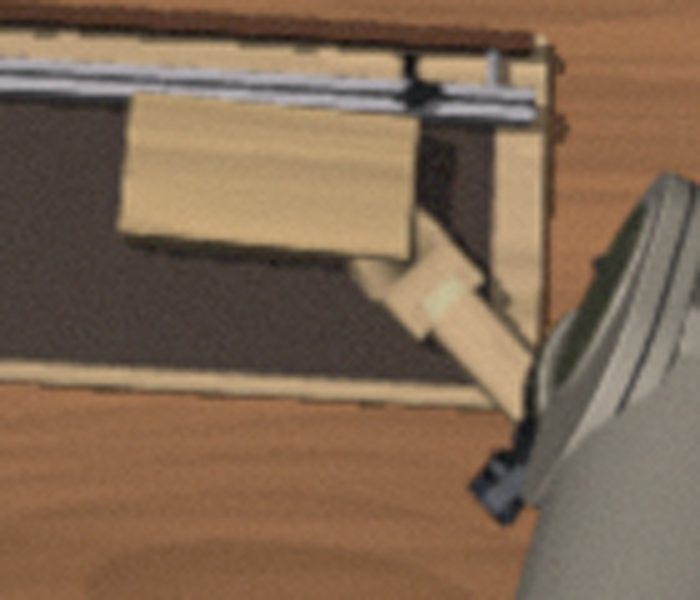

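The block has turned to about 2° off the bar, its front far corner (crop 135,93) is close to the bar, and its near corner is seated in the V.

step_arm(
  moves=[-1,0.009,0.013,0,0,0,0,-1,0.018,0.026,0,0,0,0,-1,0.027,0.039,0,0,0,0],
)

```text
t: 8.8
tcp_pos: [0.4828, -0.1538, 0.0301]
eef_rot: [0.003, 0.916, -0.4, -0.001]
force: [-1.2, -3.5, -0.8]
width: 0.0261
```

step_arm(
  moves=[-1,0.007,0.008,0,0,0,0,-1,0.014,0.016,0,0,0,0,-1,0.021,0.024,0,0,0,0],
)

```text
t: 9.18
tcp_pos: [0.4837, -0.1521, 0.0296]
eef_rot: [0.004, 0.916, -0.401, -0.003]
force: [-12.1, -10.2, 3.7]
width: 0.0262
```

step_arm(
  moves=[-1,0.007,0.01,0,0,0,0,-1,0.007,0.02,0,0,0,0,-1,0.007,0.03,0,0,0,0],
)

```text
t: 9.55
tcp_pos: [0.4836, -0.1492, 0.0295]
eef_rot: [0.005, 0.916, -0.402, -0.003]
force: [-6.5, -7.5, 1.3]
width: 0.0262
```

Run:
```python
from h import *
c=cam("top"); save(c,"top4",(240,165,400,285),5); np.save("top4.npy",c,allow_pickle=True)
s=read_state();print(s["tcp_pos"],s["eef_rot"],s["force"],s["torque"])
```

```text
[ 0.48360625 -0.14896615  0.02955063] [ 0.00517194  0.91568195 -0.40185632 -0.00336563] [-6.13013783 -6.4171655   2.2255381 ] [-1.3912308   0.99349483 -0.06580616]
```

View pics/top4.png

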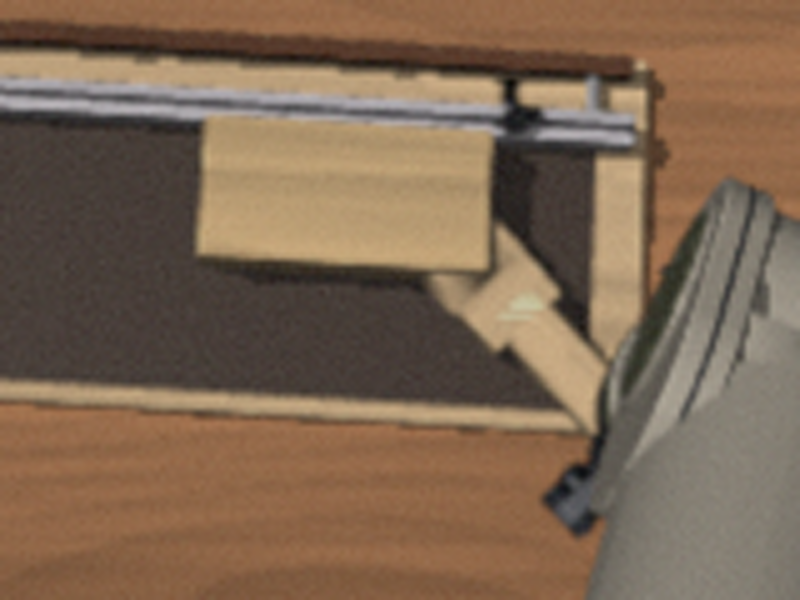

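The block's far edge (crop (205,117) to (492,135)) is parallel to the bar and against it, so it is flush before the pass begins. Now I feed it along the fence with a light preload.

step_arm(
  moves=[-1,0.006,0.03,0,0,0,0,-1,0.007,0.055,0,0,0,0,-1,0.008,0.08,0,0,0,0,-1,0.009,0.105,0,0,0,0],
)

```text
t: 10.1
tcp_pos: [0.4841, -0.1346, 0.0296]
eef_rot: [0.006, 0.915, -0.403, -0.004]
force: [-5.6, -7.9, 3.5]
width: 0.026
```

step_arm(
  moves=[-1,0.007,0.035,0,0.001,-0.002,0.001,-1,0.008,0.06,0,0.001,-0.002,0.001,-1,0.009,0.085,0,0.001,-0.002,0.001,-1,0.01,0.11,0,0.001,-0.002,0.001,-1,0.011,0.135,0,0.001,-0.002,0.001,-1,0.012,0.16,0,0.001,-0.002,0.001,-1,0.013,0.185,0,0.001,-0.002,0.001,-1,0.014,0.21,0,0.001,-0.002,0.001],
)

```text
t: 11.1
tcp_pos: [0.4855, -0.1039, 0.0295]
eef_rot: [0.004, 0.916, -0.402, -0.002]
force: [-3.3, -6.1, 1.4]
width: 0.0261
```

step_arm(
  moves=[-1,0.007,0.035,0,0,-0.001,0,-1,0.008,0.06,0,0,-0.001,0,-1,0.009,0.085,0,0,-0.001,0,-1,0.01,0.11,0,0,-0.001,0,-1,0.011,0.135,0,0,-0.001,0,-1,0.012,0.16,0,0,-0.001,0,-1,0.013,0.185,0,0,-0.001,0,-1,0.014,0.21,0,0,-0.001,0],
)

```text
t: 12.1
tcp_pos: [0.4868, -0.0733, 0.0294]
eef_rot: [0.004, 0.916, -0.402, -0.001]
force: [-3.5, -6.5, 1.3]
width: 0.0262
```

step_arm(
  moves=[-1,0.007,0.035,0,0,-0.001,0,-1,0.008,0.06,0,0,-0.001,0,-1,0.009,0.085,0,0,-0.001,0,-1,0.01,0.11,0,0,-0.001,0,-1,0.011,0.135,0,0,-0.001,0,-1,0.012,0.16,0,0,-0.001,0,-1,0.013,0.185,0,0,-0.001,0,-1,0.014,0.21,0,0,-0.001,0],
)

```text
t: 13.1
tcp_pos: [0.488, -0.0427, 0.0292]
eef_rot: [0.004, 0.915, -0.403, -0.0]
force: [-4.5, -6.4, 2.6]
width: 0.0264
```

step_arm(
  moves=[-1,0.007,0.035,0,0,-0.001,0,-1,0.008,0.06,0,0,-0.001,0,-1,0.009,0.085,0,0,-0.001,0,-1,0.01,0.11,0,0,-0.001,0,-1,0.011,0.135,0,0,-0.001,0,-1,0.012,0.16,0,0,-0.001,0,-1,0.013,0.185,0,0,-0.001,0,-1,0.014,0.21,0,0,-0.001,0],
)

```text
t: 14.1
tcp_pos: [0.4892, -0.0121, 0.029]
eef_rot: [0.004, 0.915, -0.403, 0.001]
force: [-4.0, -6.6, 1.2]
width: 0.026
```

Run:
```python
from h import *
c=cam("top"); save(c,"top5",(185,160,345,280),5); np.save("top5.npy",c,allow_pickle=True)
s=read_state();print(s["tcp_pos"],s["eef_rot"],s["force"],s["torque"])
```

```text
[ 0.48934295 -0.01152933  0.02899961] [ 3.89637096e-03  9.15244390e-01 -4.02879583e-01  7.53039704e-04] [-4.97890472 -5.56945947  2.11289609] [-1.07656619  0.65019407 -0.15430238]
```

View pics/top5.png

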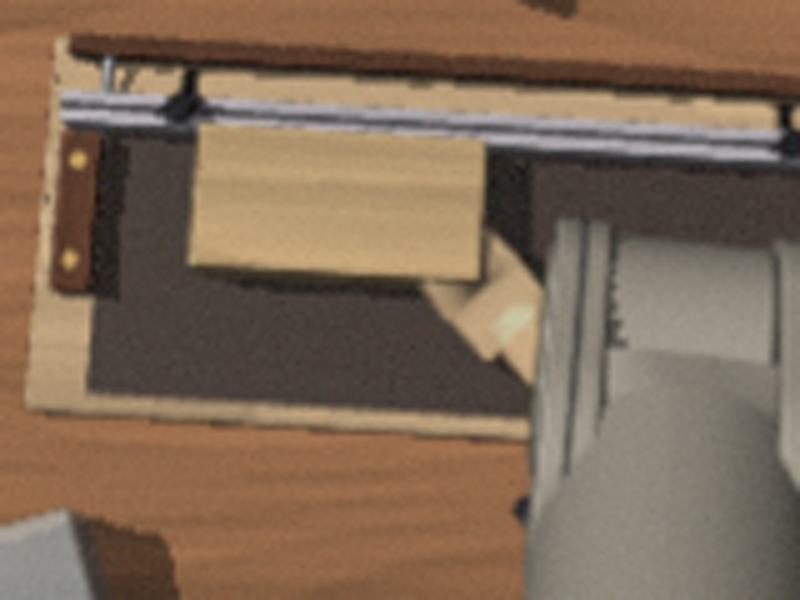

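The block is still flush on the bar, with its front edge (crop ~193) about 46–48 mm from the stop's face (~98).

step_arm(
  moves=[-1,0.006,0.035,0.001,0,0,0.001,-1,0.007,0.06,0.001,0,0,0.001,-1,0.008,0.085,0.001,0,0,0.001,-1,0.009,0.11,0.001,0,0,0.001,-1,0.01,0.135,0.001,0,0,0.001,-1,0.011,0.16,0.001,0,0,0.001,-1,0.012,0.185,0.001,0,0,0.001,-1,0.013,0.21,0.001,0,0,0.001],
)

```text
t: 15.15
tcp_pos: [0.4907, 0.0192, 0.0291]
eef_rot: [0.004, 0.916, -0.402, 0.0]
force: [-3.2, -6.4, 0.7]
width: 0.0263
```

step_arm(
  moves=[-1,0.006,0.025,0,0,0,0,-1,0.007,0.04,0,0,0,0,-1,0.008,0.055,0,0,0,0,-1,0.008,0.07,0,0,0,0],
)

```text
t: 15.65
tcp_pos: [0.491, 0.0284, 0.0289]
eef_rot: [0.005, 0.915, -0.403, -0.0]
force: [-4.6, -7.9, 2.8]
width: 0.0261
```

step_arm(
  moves=[-1,0.006,0.015,0,0,0,0,-1,0.006,0.024,0,0,0,0,-1,0.006,0.032,0,0,0,0],
)

```text
t: 16.02
tcp_pos: [0.491, 0.0317, 0.0288]
eef_rot: [0.006, 0.915, -0.403, -0.001]
force: [-4.8, -8.5, 4.5]
width: 0.026
```

step_arm(
  moves=[-1,0.006,0.013,0,0,0,0,-1,0.006,0.02,0,0,0,0],
)

```text
t: 16.27
tcp_pos: [0.4909, 0.0329, 0.0286]
eef_rot: [0.008, 0.915, -0.404, -0.002]
force: [-6.0, -9.0, 4.2]
width: 0.0265
```

step_arm(
  moves=[-1,0.006,0.013,0.002,0.001,-0.002,0.001,-1,0.006,0.02,0.002,0.001,-0.002,0.001,-1,0.006,0.025,0.002,0.001,-0.002,0.001],
)

```text
t: 16.65
tcp_pos: [0.4912, 0.0357, 0.0289]
eef_rot: [0.005, 0.915, -0.403, 0.0]
force: [-3.6, -7.1, 3.6]
width: 0.026
```

step_arm(
  moves=[-1,0.005,0.013,0.002,0.001,-0.002,0.001,-1,0.005,0.02,0.002,0.001,-0.002,0.001],
)

```text
t: 16.9
tcp_pos: [0.4915, 0.0381, 0.0291]
eef_rot: [0.003, 0.916, -0.402, 0.002]
force: [-3.7, -4.2, 0.3]
width: 0.0262
```

step_arm(
  moves=[-1,0.006,0.013,0,0,0,0,-1,0.006,0.022,0,0,0,0],
)

```text
t: 17.15
tcp_pos: [0.491, 0.0389, 0.0286]
eef_rot: [0.005, 0.915, -0.403, 0.001]
force: [-6.0, -13.9, 3.3]
width: 0.0261
```

step_arm(
  moves=[-1,0.006,0.013,0,0,0,0,-1,0.006,0.022,0,0,0,0],
)

```text
t: 17.4
tcp_pos: [0.4906, 0.0393, 0.0283]
eef_rot: [0.007, 0.914, -0.405, 0.0]
force: [-6.6, -17.0, 5.5]
width: 0.0262
```

Firm contact with the stop (17 N at the wrist, part of it friction). I back straight out along the stick's axis.

step_arm(
  moves=[-1,-0.015,-0.03,0,0,0,0,-1,-0.04,-0.045,0,0,0,0,-1,-0.1,-0.1,0,0,0,0,-1,-0.2,-0.19,0,0,0,0,-1,-0.3,-0.28,0.1,0,0,0,-1,-0.3,-0.28,0.3,0,0,0],
)

```text
t: 18.15
tcp_pos: [0.4432, -0.0039, 0.0728]
eef_rot: [0.008, 0.914, -0.405, -0.001]
force: [1.0, 0.7, -0.7]
width: 0.0258
```

Run:
```python
from h import *
c=cam("top"); save(c,"top6",(175,150,375,300),4); np.save("top6.npy",c,allow_pickle=True)
s=read_state();print(s["tcp_pos"],s["eef_rot"],s["force"],s["torque"])
```

```text
[ 0.44625212 -0.00337273  0.07680091] [ 0.00563462  0.91409551 -0.40545707  0.00148715] [ 4.5234205  -0.65392484  3.21317821] [-0.04144608 -0.30917996  0.02682681]
```

View pics/top6.png

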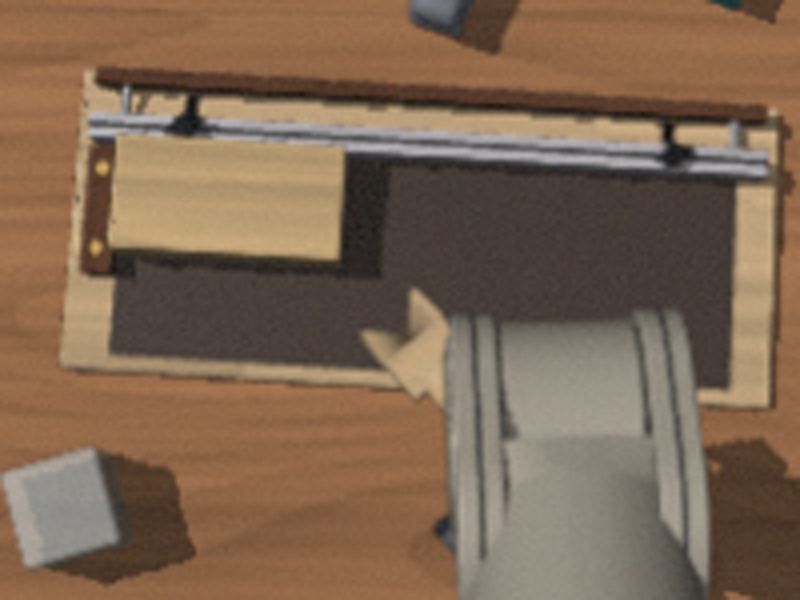

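The block is home: its front edge (crop 112,190) is against the stop and its far edge is along the bar. Now I carry the stick back to the open desk.

step_arm(
  moves=[-1,-0.1,-0.2,0.1,0,0,-0.03,-1,-0.1,-0.5,0.2,0,0,-0.08,-1,-0.1,-0.8,0.2,0,0,-0.12,-1,-0.1,-1,0.2,0,0,-0.15,-1,-0.1,-1,0.2,0,0,-0.15],
)

```text
t: 18.82
tcp_pos: [0.4306, -0.1554, 0.1068]
eef_rot: [0.006, 0.793, -0.609, 0.0]
force: [-0.6, 1.5, -1.3]
width: 0.0257
```

step_arm(
  moves=[-1,0,-0.3,0,0,0,-0.04,-1,0,-0.6,0,0,0,-0.09,-1,0,-0.9,0,0,0,-0.12,-1,0,-1,0,0,0,-0.15,-1,0,-1,0,0,0,-0.15],
)

```text
t: 19.45
tcp_pos: [0.4303, -0.3055, 0.1065]
eef_rot: [-0.006, -0.629, 0.778, 0.001]
force: [0.2, 0.0, -0.9]
width: 0.0262
```

step_arm(
  moves=[-1,0,-0.1,-0.2,0,0,0,-1,0,-0.15,-0.45,0,0,0,-1,0,-0.15,-0.6,0,0,0,-1,0,-0.15,-0.64,0,0,0,-1,0,-0.15,-0.66,0,0,0,-1,0,-0.15,-0.665,0,0,0],
)

```text
t: 20.2
tcp_pos: [0.431, -0.3277, 0.0074]
eef_rot: [-0.006, -0.629, 0.777, 0.001]
force: [-0.0, 0.7, -0.7]
width: 0.0261
```

step_arm(
  moves=[-1,0,0,-0.006,0,0,0,-1,0,0,-0.01,0,0,0],
)

```text
t: 20.45
tcp_pos: [0.4314, -0.3277, 0.0064]
eef_rot: [-0.005, -0.629, 0.777, 0.0]
force: [-0.6, -0.0, -0.7]
width: 0.0259
```

step_arm(
  moves=[-1,0,0,-0.006,0,0,0,-1,0,0,-0.01,0,0,0],
)

```text
t: 20.7
tcp_pos: [0.4314, -0.3277, 0.0049]
eef_rot: [-0.005, -0.629, 0.777, 0.0]
force: [0.5, -0.1, -1.0]
width: 0.0261
```

step_arm(
  moves=[-0.2,0,0,0,0,0,0,0.2,0,0,0,0,0,0,1,0,0,0,0,0,0,1,0,0,0,0,0,0,1,0,0,0,0,0,0,1,0,0,0,0,0,0],
)

```text
t: 21.45
tcp_pos: [0.4314, -0.3277, 0.0049]
eef_rot: [-0.005, -0.629, 0.777, 0.0]
force: [-0.2, 0.6, -0.6]
width: 0.0855
```

step_arm(
  moves=[1,0,0,0.1,0,0,0,1,0,0,0.3,0,0,0,1,0,0,0.6,0,0,0,1,0,0,1,0,0,0,1,0,0,1,0,0,0],
)

```text
t: 22.08
tcp_pos: [0.4332, -0.3296, 0.1599]
eef_rot: [-0.003, -0.629, 0.777, -0.003]
force: [0.9, -0.0, -0.2]
width: 0.0851
```

step_arm(
  moves=[1,-0.2,0.4,0.2,0,0,0,1,-0.2,0.8,0.4,0,0,0,1,-0.2,1,0.5,0,0,0,1,-0.2,1,0.5,0,0,0],
)

```text
t: 22.58
tcp_pos: [0.4041, -0.1765, 0.2365]
eef_rot: [-0.001, -0.631, 0.775, -0.003]
force: [-0.4, -0.7, -0.4]
width: 0.0857
```

Run:
```python
from h import *
for n in("top","side"):
    c=cam(n); save(c,n+"7",s=1.4); np.save(n+"7.npy",c,allow_pickle=True)
a=np.load("top0.npy",allow_pickle=True).item()["pixels"].astype(int);b=np.load("top7.npy",allow_pickle=True).item()["pixels"].astype(int)
d=np.abs(a-b).max(2)  # original pixel boxes
for n,(x0,y0,x1,y1) in dict(mug=(95,150,145,195),cup=(415,130,460,172),stapler=(275,100,310,160),weight=(172,260,208,295),barL=(192,170,225,190),barR=(340,180,372,196),stop=(193,184,204,220)).items(): print(n,np.percentile(d[y0:y1,x0:x1],[50,95,99.5]))
s=read_state();print(s["t"],s["tcp_pos"],s["force"],s["width"])
```

```text
mug [ 3.  7. 12.]
cup [ 3.  8. 12.]
stapler [ 3.  7. 11.]
weight [3. 7. 9.]
barL [  4.   120.05 136.  ]
barR [ 3.    9.   14.89]
stop [  4.    79.75 137.1 ]
22.675 [ 0.40303066 -0.17971475  0.23490979] [ 0.13431022 -0.4246381  -0.28068754] 0.08527755999616426
```

View pics/top7.png

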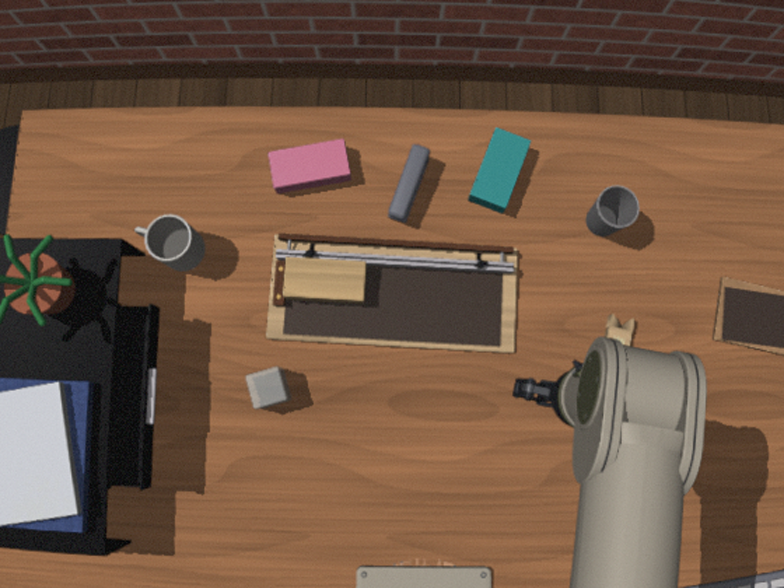

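View pics/side7.png

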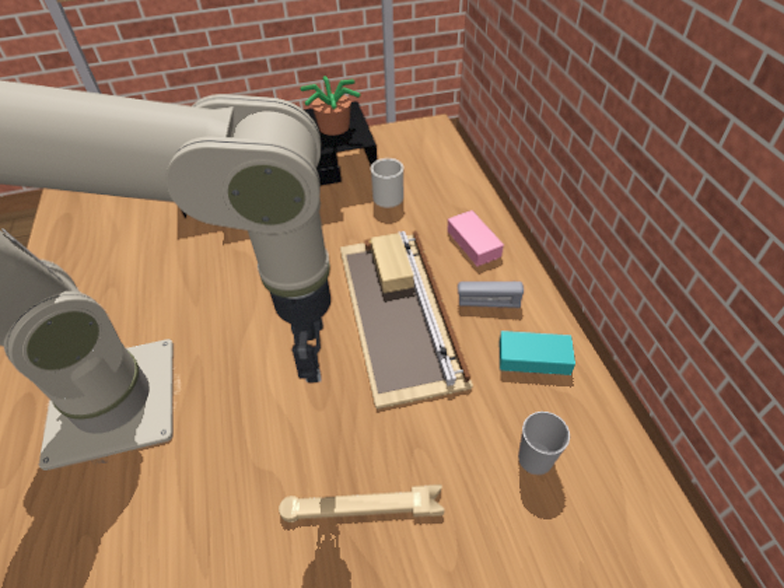

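The block is home in the corner at (325,280) in the top view, and the side view shows the stick flat on the open desk. Mug, cup, stapler, paperweight and the bar's right end have not changed. The bar's left end and the stop did change in the image, because the block now covers them.

```bash
python3 -c "
from rig import *
print(finish_job())"
```

```text
the job is handed in; nothing more can be done
None
```

I gave the oak foot its sanding pass and handed the job in at about 22.7 s, with the foot home in the corner.

**Bringing it flush:** I gripped the stick at its origin and seated its notch on the block's near rear corner. A diagonal push squared the block and brought it flush with the bar about 15 mm before the pass begins.

**The pass:** I fed it along the fence in one direction, split into several move calls. Force readings come only at the end of each call:

| Moment | Force reading | Limit |
|---|---|---|
| Feeding, against the fence | about 3–6.6 N | 15 N |
| First contact with the fence | 12 N | 15 N |
| Final push toward the stop, at the wrist (includes sliding friction) | 17 N | 20 N |

**Laying down the stick:** I backed it straight out and laid it flat on the open desk, right of the board.

**Last checks:**
- **Block:** the pictures show it against both the bar and the stop.
- **Mug, pen cup, stapler and paperweight:** their image regions are unchanged from the start.
- **Fence bar:** its right end shows no change. Its left end and the stop could not be compared the same way because the block now covers part of them, but neither looked displaced by eye.
- **Arm:** it was clear of everything and read near-zero force.

No check failed. A force peak between readings would not have been seen.

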